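# Fetch the check weight from under the cooling rack with the reacher

### The job

The little steel check weight has slid under the cooling rack. Fetch it out with the reacher, squeezing the trigger so that its jaws close on the weight, and stand the weight upright on the balance pan; then lay the reacher down flat on the bench and let go. Never touch the weight with the fingers, do not drop it, and leave the bottles, specimens and everything else standing where they are.

Things in the scene. Friction and masses are not known exactly. Their poses are not given: they have to be found in the camera images.
- reacher: Pick-up tool (reacher), 0.21 kg, 370 mm long, lying flat on its side. Origin on its underside below point grip. x along the shaft to the jaws, y left, z up; all centred 15 mm above the underside. Squeeze the grip's back and the trigger's front together along x, from above: 60 mm across released, 42 mm fully pulled. This holds the tool and closes the jaws. Centre of mass about x = 53, y = 27 mm.
- grip (a point): Where to pinch the reacher: its x = 0, y = 0, 15 mm above the underside, midway between grip back and released trigger front. Reacher's axes. Pulling the trigger by t puts the pinch's middle t/2 behind this point. Black pistol grip: x -30 to -4, y -50 to 35, z 0 to 30 mm. Grey trigger bar: x 18 to 30 (released), y -35 to 27, z 3 to 27 mm. Both faces flat.
- jaw_mid (a point): Point midway between the rubber jaw pads, at the reacher's x = 305, y = 45 mm, 15 mm above its underside; the thing to be gripped should be centred here. Same axes as the reacher.
- shaft_mid (a point): Middle of the reacher's shaft, at the reacher's x = 143, y = 45 mm, 15 mm above its underside. Shaft: 14 mm aluminium tube from x = 70 to 217 mm. Behind it the black housing: x -40 to 70, y 30 to 60, z 0 to 30 mm. Ahead of it the jaw head: x 215 to 240 mm, 36 mm wide, 30 mm high.
- trigger (a joint): Travel of the trigger towards the grip in m: 0 released, 0.018 fully pulled. A spring pushes back with 10 N at 0, rising evenly to 16 N at 0.018. The gap between the jaw pads follows: about 49 mm at 0, 39 mm at 0.004, 24 mm (pads parallel) at 0.010, 4 mm at 0.018. Each newton beyond the spring gives about 0.4 N at each pad.
- jaw_l: Left jaw of the reacher (steel arm with a rubber pad 28 mm long, 24 mm high, 8 mm thick), swings sideways. Origin at its pivot, at the reacher's x = 230, y = 57 mm, 15 mm above the underside. With the trigger at 0.004 the two jaws are 57 mm wide outside and reach to x = 320 mm.
- jaw_r: Right jaw, mirror image; pivot at the reacher's x = 230, y = 33 mm.
- weight: The check weight: plain steel knob weight of about 100 g, body 24 mm diameter and 24 mm high, neck 9 mm and a round knob 16 mm diameter on top, 43 mm high in all, standing on the bench under the rack. Origin at the centre of its underside, z up.
- rack: Steel cooling rack fixed to the bench: flat deck of bars 360 mm (its x) by 260 mm (its y), top 83 mm and underside 75 mm above the bench; 30 mm gaps between the bars. Round legs 12 mm thick (feet 15 mm) at x = +-172, y = +-122 mm; all four sides are open below the deck. The deck's -y side faces the free part of the bench. Origin on the bench under its centre.
- balance: White bench balance fixed to the bench: housing 200 mm (x -115 to 85 mm) by 190 mm (y), top 50 mm high at most, with a key panel at its -x end. Origin on the bench under the pan's centre.
- pan (a point): Centre of the top of the balance's round steel pan, 140 mm diameter, flat, 62 mm above the bench, free all round.
- core_a: Asphalt specimen, black cylinder 102 mm diameter, 64 mm high, standing on the rack's deck. Origin at the centre of its underside. Leave alone.
- core_b: A second such specimen on the rack. Leave alone.
- core_c: A third such specimen, standing on the bench in front of the rack. Leave alone.
- vial: Small amber glass vial with a black cap, 28 mm diameter, 50 mm high, standing under the rack. Origin at the centre of its underside. Leave alone.
- fluid: Small white plastic bottle with a narrow neck and white cap, 28 mm diameter, 62 mm high, standing under the rack. Origin at the centre of its underside. Leave alone.
- jar: Glass jar with a white lid, 56 mm diameter, 75 mm high, towards the back of the bench. Origin at the centre of its underside. Leave alone.
- dish: White enamel bowl, 210 mm diameter, 35 mm high, on the right of the bench. Origin at the centre of its underside. Leave alone.
- brush: Brush with a wooden handle, about 200 mm long, lying beside the balance on its right. Origin in its middle. Leave alone.

How it is judged:
By the outcome, as a careful person would: the job done as asked, in the order asked, and still so for the second after the job is handed in, with the robot touching nothing.
It also fails if it takes over 64 s, if anything falls off the work surface, if the arm or the gripper's body presses on something with over 40 N, if the wrist force passes 120 N, or if a joint passes its speed limit or range.

### The arm

A 6-joint arm with a two-finger parallel gripper is mounted at the origin on the work surface. World frame = base frame: x ahead of the robot, y to its left, z up, the work surface at z = 0. Lengths are in m, angles in rad, forces in N, time in s.
With the tool pointing down it reaches from about 0.375 to 0.925 m from the base axis. Payload 5.7 kg.
Tool frame: the origin (TCP) lies on the centre line of the jaws, within the pads' length; the fingertips stand 19 mm ahead of it and the grasp point (between the pads) is the TCP; z points along the fingers, y is the line along which they close (so a half turn about z gives the same grasp; the last joint's range is limited). The gripper opens to 88 mm and grips with 3 to 60 N. Pads are 20 mm wide; open, the fingers measure 115 mm over their backs; the gripper's body (75 mm by 178 mm) begins 61 mm behind the grasp point.
Start: joints at [-1.258, 0.359, 1.51, -0, 1.272, -0.115], TCP at [0.249, -0.546, 0.242] pointing down, gripper open.
Joint ranges: [-2.97, 2.97], [-1.01, 2.36], [0.21, 2.38], [-0.96, 4.11], [0.2, 2.71], [-2.98, 2.98]. Speed limits (rad/s): [2.39, 2.39, 3.14, 3.14, 3.14, 3.14].

### API

Orientations are given as a unit quaternion [x, y, z, w].
In Python, from workcell import sensors, eyes, workorder gives the robot as it stands.
- The arm moves only by the tool play_rows, never from a script. Its argument "steps" is a list of rows, each a list of 6 numbers: the shift along the tool's x, y, z in m, then the turn, a rotation vector about the tool's x, y, z in rad. A call has 1 to 8 rows; each row is the pose to reach, as a shift and turn from the pose commanded when the call began, along the tool's axes at that moment; what a row does not reach only later rows make up. A row lasts 1/10 s, in which the tool goes at most 50 mm and 8.59 degrees, less where a joint would pass 70% of its speed; a pose out of reach is approached as far as the arm can. A call with a gripper value outside its range is refused whole. "hand" is the closure, from 0 (fully open) to 1 (shut), set as the call begins (left out, the last holds). The fingers move at their own pace and stop on an object; "force" is the grip in N (left out, the last holds). Time passes only in rows, so rows that repeat a pose let the fingers close. It gives the time, the measured TCP pose, the force, the opening and the grip force at its end, in the units of the state.
- sensors.observe(): the state, without advancing time (a new reading comes with each control period).
- eyes.camera(name): name is "scene" or "top"; returns a dict with "pixels" (420x560x3 uint8, red, green, blue), "camera_matrix" (3x3 intrinsics, pixels), "cam_to_world" (4x4, takes a point from camera to world coordinates). Camera axes: x right, y down, z forward; pixel columns grow to the right and rows downward; lengths in m; the calibration is good to about 2 mm. A picture is of the moment at which its call begins. There is no depth.
- workorder.hand_in(): hands the job in; it is judged then, once.
The state is a dict: "clock": time; "joint_positions": joint angles; "joint_vel": joint speeds; "joint_torque": joint torques, N m; "position": TCP position; "tool_rot": TCP orientation; "ft_force": force on the tool from outside, world axes, zero at the start; "wrist_torque": the same for the moment, N m; "width": finger opening in m; "grip_force": force on a finger pad.
Only numpy, scipy, OpenCV 4.12 (cv2) and the standard library are available. Lean on these libraries where they do the work, as an engineer would, in place of code of your own. Each camera call takes 0.05 s, during which the arm holds its last target. There are 200 camera calls.

## Working session

There is one attempt and no reset: what is moved stays moved. The work goes in short steps, Python scripts to look and compute and a tool call to move; the robot and the scene stay as the last step left them, time stands still between calls to the robot, and variables do not carry over. Pictures are saved under pics/ and viewed, at most 13 in all, crops included, and the job is handed in when it is done.

Besides the shell and the picture viewer there is one more tool, called after "Request:" by a JSON object that holds its "method" and its "body". play_rows: Moves the arm, as the interface text tells. Its arguments: {"type":"object","properties":{"steps":{"type":"array"},"hand":{"type":"number"},"force":{"type":"number"}},"required":["steps"]}

```bash
mkdir -p pics
python3 - <<'E'
from workcell import sensors, eyes
import cv2, numpy as np
s=sensors.observe(); print(s)
for n in("scene","top"):
    c=eyes.camera(n); cv2.imwrite(f"pics/{n}0.png",c["pixels"][:,:,::-1]); print(c["camera_matrix"],c["cam_to_world"])
    np.savez(f"{n}0.npz",**c)
E
```

```text
{'clock': 0.0, 'joint_positions': array([-1.25809023e+00,  3.59506912e-01,  1.51143143e+00, -1.95850603e-05,
        1.27248967e+00, -1.15117683e-01]), 'joint_vel': array([ 0.00061126,  0.00077924,  0.00056291, -0.00101633,  0.00121308,
        0.00150842]), 'joint_torque': array([-5.76947405e-04, -5.15365684e+01, -2.70728910e+01,  6.75537530e-02,
        3.51223955e-02, -1.72432228e-04]), 'position': array([ 0.24870889, -0.54530412,  0.24080881]), 'tool_rot': array([ 9.77206937e-01,  2.12286978e-01, -9.98257373e-05, -9.12281281e-04]), 'ft_force': array([ 0.13282147, -0.30837831,  0.0072867 ]), 'wrist_torque': array([ 0.02880139, -0.02862354,  0.00090132]), 'grip_force': 0.0, 'width': 0.08812476275787971}
[[480.48595452   0.         279.2154382 ]
 [  0.         480.48595452 210.20275573]
 [  0.           0.           1.        ]] [[-0.790213    0.48970884 -0.36844085  1.09672931]
 [ 0.61275233  0.6216584  -0.48792972  0.58996668]
 [-0.00989915 -0.6113314  -0.79131278  1.17939345]
 [ 0.          0.          0.          1.        ]]
[[476.01473482   0.         281.94476309]
 [  0.         476.01473482 210.39676112]
 [  0.           0.           1.        ]] [[-0.00980423 -0.99136345  0.13077606  0.41049874]
 [-0.99986487  0.01144498  0.01180056 -0.10310217]
 [-0.01319537 -0.1306427  -0.9913417   1.38544601]
 [ 0.          0.          0.          1.        ]]
```

View pics/scene0.png

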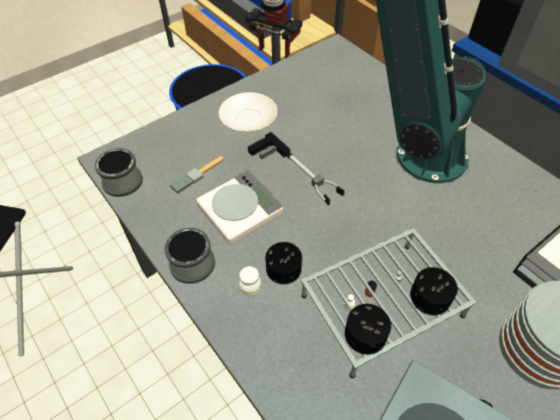

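View pics/top0.png

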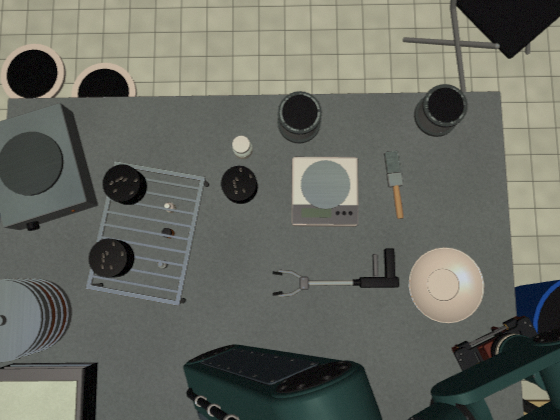

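The top view has world +x up and +y left. The rack is around (147,233), with the weight probably at (163,265), the vial at (168,232) and the fluid bottle at (168,207). The reacher runs from its grip at (390,268) to its jaws at (275,283). The pan is at (326,184). Next I'll zoom in on these.

Run:
```python
import cv2,numpy as np
a=cv2.imread("pics/top0.png");b=cv2.imread("pics/scene0.png")
A=cv2.resize(a[150:310,80:280],(800,600)[:2] if 0 else (800,640),interpolation=cv2.INTER_CUBIC)[:600]
cv2.imwrite("pics/z1.png",A)
t=cv2.resize(a[240:300,260:410],(750,300),interpolation=cv2.INTER_CUBIC)
u=cv2.resize(b[130:210,240:360],(450,300),interpolation=cv2.INTER_CUBIC)
v=cv2.resize(b[230:380,295:480],(370,300),interpolation=cv2.INTER_CUBIC)
o=np.zeros((600,800,3),np.uint8);o[:300,:750]=t;o[300:,:450]=u;o[300:,450:800]=v[:,:350]
cv2.imwrite("pics/z2.png",o)
```

```text
(no output)
```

View pics/z1.png

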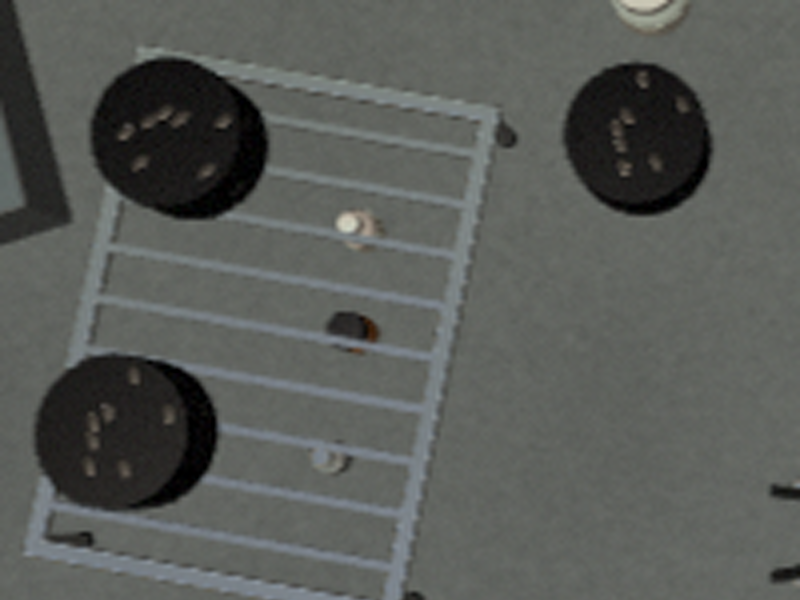

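View pics/z2.png

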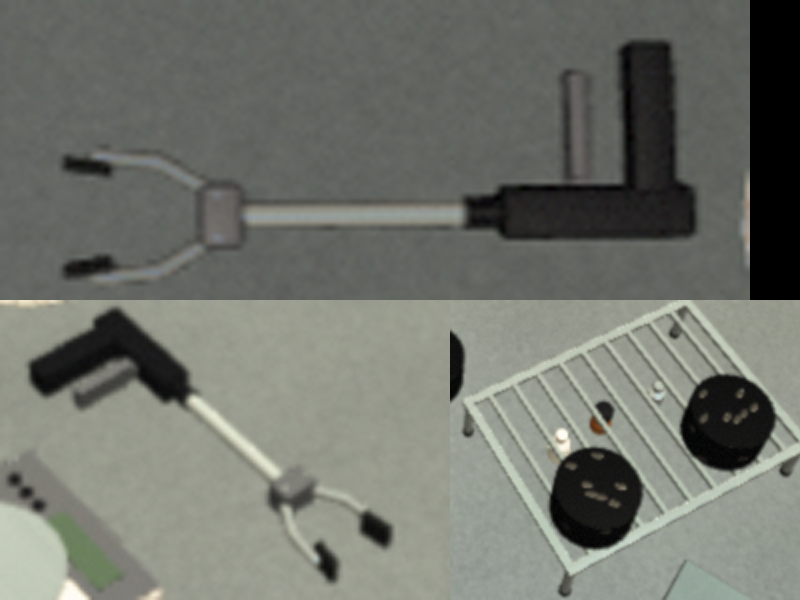

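The zooms show the weight's knob at top (161.8,264.2) and scene (399,273.5). The reacher's shaft row in the top view is about 282.8, its head spans columns 300–309, and the back edge of the grip is at column 395. Next I'll turn these into positions.

```bash
cat > h.py <<'E'
import numpy as np
from scipy.spatial.transform import Rotation as R
C={n:dict(np.load(f"{n}0.npz")) for n in("top","scene")}
def ray(n,p):
    c=C[n];d=c["cam_to_world"][:3,:3]@np.linalg.inv(c["camera_matrix"])@[p[0],p[1],1];return c["cam_to_world"][:3,3],d
def pl(n,p,z):
    o,d=ray(n,p);return o+d*(z-o[2])/d[2]
def two(p,q):
    (a,d),(b,e)=ray("top",p),ray("scene",q)
    t=np.linalg.lstsq(np.c_[d,-e],b-a,rcond=None)[0];u,v=a+t[0]*d,b+t[1]*e;return (u+v)/2,np.linalg.norm(u-v)
def proj(n,P):
    c=C[n];M=np.linalg.inv(c["cam_to_world"]);q=c["camera_matrix"]@(M[:3,:3]@np.asarray(P)+M[:3,3]);return q[:2]/q[2]
def go(tgt,yaw,s=None):
    "tool-axes shift/turn to TCP tgt with tool x at yaw, pointing down"
    from workcell import sensors
    s=s or sensors.observe();r=R.from_quat(s["tool_rot"]);t=R.from_euler("z",yaw)*R.from_rotvec([np.pi,0,0])
    print("shift",(r.inv().apply(np.array(tgt)-s["position"])).round(4),"turn",(r.inv()*t).as_rotvec().round(4),"pos",s["position"].round(4),"clk",round(s["clock"],2),"F",s["ft_force"].round(1),"w",s["width"],"grip",s["grip_force"])
E
python3 - <<'E'
from h import *
f=lambda u,v:(260+u/5-.4,240+v/5-.4)
np.set_printoptions(precision=4,suppress=True)
print("headc",pl("top",f(222,214),.03),"x227"); print("shaft back x70",pl("top",f(467,213),.015))
print("housing back top corners x-40",pl("top",f(694,190),.03),pl("top",f(694,236),.03),"hf",pl("top",f(500,186),.03),pl("top",f(500,236),.03))
print("grip end",pl("top",f(622,42),.03),pl("top",f(672,42),.03)); print("trig end y-35",pl("top",f(563,72),.027),pl("top",f(587,72),.027))
print("pads",pl("top",f(87,163),.02),pl("top",f(87,266),.02))
print("weight knob top",pl("top",(161.5,263.9),.037),two((161.5,263.9),(399,273)))
z=lambda u,v:(80+u/4-.4,150+v/4-.4)
print("vial cap",pl("top",z(345,328),.05),"rack corners FR/BR",pl("top",z(487,110),.083),pl("top",z(400,590),.083),"bar",pl("top",z(270,120),.083),pl("top",z(470,152),.083))
print("pan",pl("top",(326,184),.062),"scene",pl("scene",(236,201),.062))
print("core_c top",pl("top",z(640,135),.064))
E
```

```text
headc [ 0.3842 -0.147   0.03  ] x227
shaft back x70 [ 0.3831 -0.2867  0.015 ]
housing back top corners x-40 [ 0.395  -0.4125  0.03  ] [ 0.3695 -0.4114  0.03  ] hf [ 0.3983 -0.3037  0.03  ] [ 0.3705 -0.3028  0.03  ]
grip end [ 0.4785 -0.3752  0.03  ] [ 0.4782 -0.4035  0.03  ]
trig end y-35 [ 0.462  -0.3418  0.027 ] [ 0.4618 -0.3554  0.027 ]
pads [ 0.4134 -0.071   0.02  ] [ 0.3556 -0.0706  0.02  ]
weight knob top [0.4399 0.2547 0.037 ] (array([0.4394, 0.2563, 0.0332]), np.float64(0.001499182663707114))
vial cap [0.5301 0.2411 0.05  ] rack corners FR/BR [0.6787 0.1365 0.083 ] [0.3491 0.1914 0.083 ] bar [0.6735 0.2884 0.083 ] [0.6491 0.148  0.083 ]
pan [ 0.6588 -0.2124  0.062 ] scene [ 0.6566 -0.2063  0.062 ]
core_c top [0.6633 0.0315 0.064 ]
```

Run:
```python
from h import *
im=C["top"]["pixels"]
g=im[230:330,395:500].astype(int); m=(g[...,0]>150)
ys,xs=np.nonzero(m); print(xs.min()+395,xs.max()+395,ys.min()+230,ys.max()+230)
print(pl("top",(xs.min()+394.5,285),.035),pl("top",(xs.max()+395.5,285),.035))
go([.4235,-.3725,.13],0.0)
```

```text
409 483 248 322
[ 0.37431888 -0.43858919  0.035     ] [ 0.37234241 -0.6470094   0.035     ]
shift [ 0.2307 -0.0846  0.1111] turn [-1.600e-03  2.000e-04  4.278e-01] pos [ 0.2487 -0.5454  0.2409] clk 0.1 F [-0.5 -0.2  0.5] w 0.08785151040425729 grip 0.0
```

Request:
{"method": "play_rows", "body": {"steps": [[0.03,-0.01,0.01,0,0,0.06],[0.07,-0.025,0.03,0,0,0.13],[0.11,-0.04,0.05,0,0,0.2],[0.15,-0.055,0.07,0,0,0.27],[0.19,-0.07,0.09,0,0,0.34],[0.22,-0.08,0.105,0,0,0.4],[0.231,-0.085,0.111,0,0,0.428],[0.231,-0.085,0.111,0,0,0.428]], "hand": 0.12, "force": 30}}

```text
clock: 0.9
position: [0.4241, -0.3703, 0.1292]
tool_rot: [1.0, 0.001, -0.001, -0.001]
ft_force: [-0.2, 0.3, 0.1]
width: 0.0776
grip_force: 0.0
```

Run:
```python
from h import *
from workcell import eyes
import cv2
go([.4235,-.3725,.022],0.0)
c=eyes.camera("top")["pixels"];b=eyes.camera("scene")["pixels"]
o=np.hstack([cv2.resize(c[210:310,330:430],(400,400)),cv2.resize(b[90:190,230:330],(400,400))])
cv2.imwrite("pics/g1.png",o[:,:,::-1])
```

```text
shift [-0.0004  0.0025  0.1072] turn [-0.0028  0.0021  0.0023] pos [ 0.4241 -0.3703  0.1292] clk 0.9 F [-0.2  0.3  0.1] w 0.0775560019491865 grip 0.0
```

View pics/g1.png

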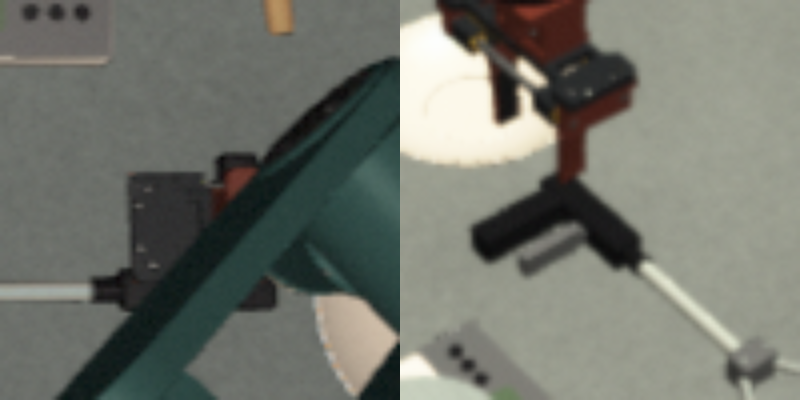

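The gripper is above the grip: the fingers straddle it in the scene crop at about (530,120). I'll descend slowly.

Request:
{"method": "play_rows", "body": {"steps": [[0,0.0025,0.02,0,0,0],[0,0.0025,0.045,0,0,0],[0,0.0025,0.065,0,0,0],[0,0.0025,0.08,0,0,0],[0,0.0025,0.092,0,0,0],[0,0.0025,0.1,0,0,0],[0,0.0025,0.106,0,0,0],[0,0.0025,0.106,0,0,0]]}}

```text
clock: 1.8
position: [0.4236, -0.3753, 0.0243]
tool_rot: [1.0, -0.0, -0.0, -0.0]
ft_force: [0.4, -0.5, 0.2]
width: 0.0769
grip_force: 0.0
```

Request:
{"method": "play_rows", "body": {"steps": [[0,0,0,0,0,0],[0,0,0,0,0,0],[0,0,0,0,0,0],[0,0,0,0,0,0],[0,0,0,0,0,0],[0,0,0,0,0,0]], "hand": 0.364, "force": 30}}

```text
clock: 2.4
position: [0.4242, -0.3759, 0.0252]
tool_rot: [1.0, -0.0, 0.0, 0.001]
ft_force: [-0.8, -2.2, 5.9]
width: 0.0562
grip_force: 12.5
```

Request:
{"method": "play_rows", "body": {"steps": [[0,0,0,0,0,0],[0,0,0,0,0,0],[0,0,0,0,0,0],[0,0,-0.005,0,0,0],[0,0,-0.01,0,0,0],[0,0,-0.02,0,0,0],[0,0,-0.03,0,0,0],[0,0,-0.03,0,0,0]], "hand": 0.46, "force": 40}}

```text
clock: 3.2
position: [0.4245, -0.3758, 0.0563]
tool_rot: [1.0, -0.0, 0.001, 0.001]
ft_force: [0.7, 0.3, -2.8]
width: 0.0479
grip_force: 14.0
```

Run:
```python
from h import *
from workcell import eyes
import cv2
go([.4235,-.3725,.055],0.0)
c=eyes.camera("top");np.savez("top1.npz",**c);c=c["pixels"];b=eyes.camera("scene")["pixels"]
o=np.vstack([cv2.resize(c[240:310,260:420],(640,280)),cv2.resize(b[100:220,230:390],(400,300))[:, :].repeat(1,1) if 0 else np.pad(cv2.resize(b[100:220,230:390],(400,300)),((0,0),(0,240),(0,0)))])
cv2.imwrite("pics/g2.png",o[:,:,::-1])
```

```text
shift [-0.001  -0.0033  0.0013] turn [ 0.0017 -0.0017 -0.0001] pos [ 0.4245 -0.3758  0.0563] clk 3.2 F [ 0.7  0.3 -2.8] w 0.04786472428614096 grip 14.044417440891266
```

View pics/g2.png

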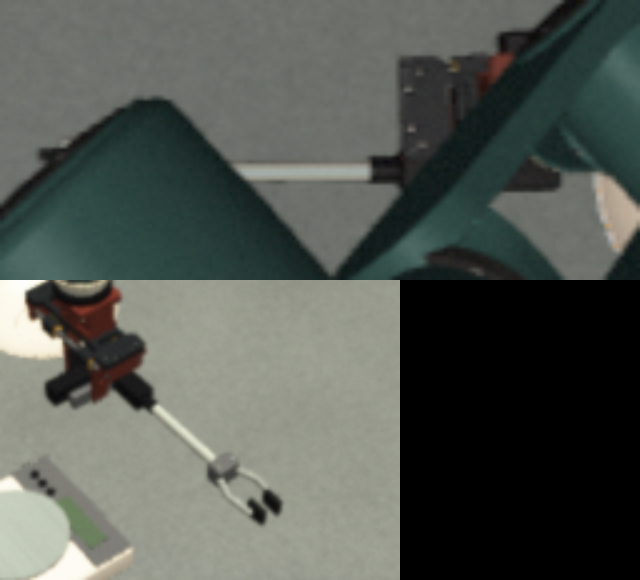

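Run:
```python
from h import *
o,d=ray("scene",(335.4,190.6));t=(.384-o[0])/d[0];print(o+t*d)
for z in(.05,.04,.03): print(z,pl("scene",(335.4,190.6),z))
# head centre zoom (223,188)
o,d=ray("scene",(319,175));t=(.384-o[0])/d[0];print("head",o+t*d)
```

```text
[ 0.384      -0.06468474  0.04167299]
0.05 [ 0.38921648 -0.05989333  0.05      ]
0.04 [ 0.38295195 -0.06564739  0.04      ]
0.03 [ 0.37668741 -0.07140145  0.03      ]
head [ 0.384      -0.14247125  0.04548381]
```

Request:
{"method": "play_rows", "body": {"steps": [[0.006,-0.02,0,0,0,0],[0.014,-0.045,0.002,0,0,0],[0.022,-0.075,0.003,0,0,0],[0.032,-0.105,0.004,0,0,0],[0.041,-0.135,0.005,0,0,0],[0.049,-0.16,0.006,0,0,0],[0.054,-0.178,0.006,0,0,0],[0.056,-0.185,0.006,0,0,0]]}}

```text
clock: 4.1
position: [0.4796, -0.1883, 0.0483]
tool_rot: [1.0, 0.001, -0.001, -0.0]
ft_force: [-0.8, -0.5, -2.0]
width: 0.0478
grip_force: 14.1
```

Request:
{"method": "play_rows", "body": {"steps": [[0,0,0,0,0,0],[0,0,0.004,0,0,0],[0,0,0.008,0,0,0],[0,0,0.012,0,0,0],[0,0,0.015,0,0,0],[0,0,0.015,0,0,0]], "hand": 0.364}}

```text
clock: 4.7
position: [0.4794, -0.1904, 0.033]
tool_rot: [1.0, -0.0, -0.001, -0.0]
ft_force: [0.0, 0.3, -1.8]
width: 0.0559
grip_force: 11.3
```

Run:
```python
from h import *
from workcell import eyes
import cv2
go([.4805,-.191,.032],0.0)
c=eyes.camera("top")["pixels"];b=eyes.camera("scene")["pixels"]
o=np.hstack([cv2.resize(c[200:320,130:250],(400,400)),cv2.resize(b[180:320,300:440],(400,400))])
cv2.imwrite("pics/g3.png",o[:,:,::-1])
```

```text
shift [0.0011 0.0006 0.001 ] turn [-0.0006  0.001  -0.0009] pos [ 0.4794 -0.1904  0.033 ] clk 4.7 F [ 0.   0.3 -1.8] w 0.055942377311329713 grip 11.253953129053116
```

View pics/g3.png

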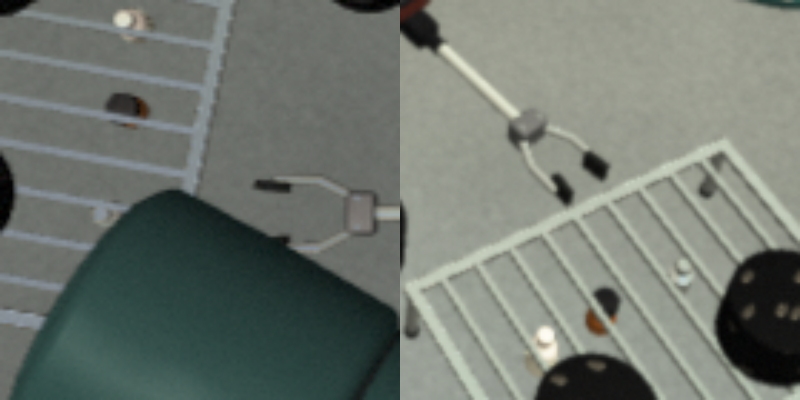

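The scene and top views both show the jaws open in front of the rack, at scene crop (563,188) and (594,164). The weight is at (683,272).

Run:
```python
from h import *
t=lambda u,v:(130+u*.3-.35,200+v*.3-.35); s=lambda u,v:(300+(u-400)*.35-.33,180+v*.35-.33)
print("padL",two(t(272,185),s(563,188))); print("head",two(t(361,211),s(527,124)))
o,d=ray("scene",s(594,164)); 
for z in(.015,.02,.025): print("padR",pl("scene",s(594,164),z),"padL",pl("scene",s(563,188),z),pl("top",t(272,185),z))
print("weight",pl("scene",s(684,266),.037))
```

```text
padL (array([0.46321548, 0.11638899, 0.02492894]), np.float64(0.0008478247911585464))
head (array([0.44071368, 0.03883648, 0.03124549]), np.float64(0.0006946506590591253))
padR [0.41220024 0.11074668 0.015     ] padL [0.45744956 0.11260607 0.015     ] [0.46389508 0.11767963 0.015     ]
padR [0.41513966 0.11280449 0.02      ] padL [0.46019468 0.1146559  0.02      ] [0.46370027 0.11687412 0.02      ]
padR [0.41807909 0.1148623  0.025     ] padL [0.4629398  0.11670572 0.025     ] [0.46350545 0.11606861 0.025     ]
weight [0.44039061 0.25756155 0.037     ]
```

Request:
{"method": "play_rows", "body": {"steps": [[0,-0.008,0.002,0,0,0],[0,-0.025,0.004,0,0,0],[0,-0.045,0.004,0,0,0],[0,-0.065,0.004,0,0,0],[0,-0.085,0.004,0,0,0],[0,-0.1,0.004,0,0,0],[0,-0.11,0.004,0,0,0],[0,-0.115,0.004,0,0,0]]}}

```text
clock: 5.6
position: [0.4797, -0.0739, 0.0297]
tool_rot: [1.0, 0.001, -0.0, -0.0]
ft_force: [-0.1, -0.5, -1.9]
width: 0.0559
grip_force: 11.3
```

Request:
{"method": "play_rows", "body": {"steps": [[0,-0.005,0,0,0,0],[0,-0.01,0,0,0,0],[0,-0.015,0,0,0,0],[0,-0.019,0,0,0,0],[0,-0.021,0,0,0,0],[0,-0.021,0,0,0,0]]}}

```text
clock: 6.2
position: [0.4798, -0.0541, 0.0297]
tool_rot: [1.0, -0.0, -0.0, -0.0]
ft_force: [-0.3, 0.6, -1.4]
width: 0.0563
grip_force: 11.3
```

Run:
```python
from h import *
from workcell import eyes
import cv2
go([.4794,-.0544,.029],0.0)
c=eyes.camera("top")["pixels"];b=eyes.camera("scene")["pixels"]
o=np.hstack([cv2.resize(c[210:310,120:220],(400,400)),cv2.resize(b[220:320,330:430],(400,400))])
cv2.imwrite("pics/g4.png",o[:,:,::-1])
```

```text
shift [-0.0004  0.0003  0.0007] turn [-0.0001  0.0001 -0.0001] pos [ 0.4798 -0.0541  0.0297] clk 6.2 F [-0.3  0.6 -1.4] w 0.05625111343332139 grip 11.262807101011276
```

View pics/g4.png

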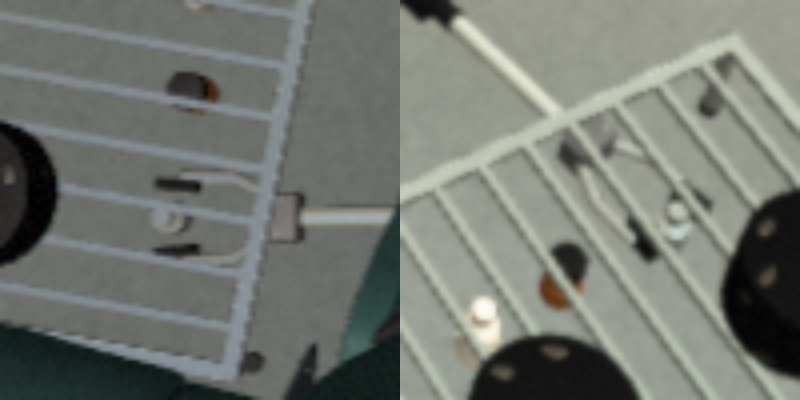

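The weight sits midway between the pads: pads at (178,183) and (177,251) in the top crop, weight at (170,217). Now I'll squeeze.

Request:
{"method": "play_rows", "body": {"steps": [[0,0,0,0,0,0],[0,0,0,0,0,0],[0,0,0,0,0,0],[0,0,0,0,0,0],[0,0,0,0,0,0],[0,0,0,0,0,0]], "hand": 0.55, "force": 36}}

```text
clock: 6.9
position: [0.48, -0.0543, 0.0297]
tool_rot: [1.0, -0.0, 0.0, -0.0]
ft_force: [0.6, 0.0, -2.0]
width: 0.0492
grip_force: 36.0
```

Request:
{"method": "play_rows", "body": {"steps": [[0,0,0,0,0,0],[0,0,-0.002,0,0,0],[0,0,-0.004,0,0,0],[0,0,-0.007,0,0,0],[0,0,-0.01,0,0,0],[0,0,-0.012,0,0,0],[0,0,-0.012,0,0,0]]}}

```text
clock: 7.6
position: [0.4801, -0.0543, 0.0421]
tool_rot: [1.0, -0.0, 0.0, 0.0]
ft_force: [-0.4, 0.1, -3.6]
width: 0.0492
grip_force: 36.0
```

Run:
```python
from h import *
from workcell import eyes
import cv2
go([.4794,-.25,.041],0.0)
c=eyes.camera("top")["pixels"];b=eyes.camera("scene")["pixels"]
o=np.hstack([cv2.resize(c[210:310,120:220],(400,400)),cv2.resize(b[220:320,330:430],(400,400))])
cv2.imwrite("pics/g5.png",o[:,:,::-1])
```

```text
shift [-0.0007  0.1957  0.0011] turn [ 0.0001 -0.0006 -0.0001] pos [ 0.4801 -0.0543  0.0421] clk 7.6 F [-0.4  0.1 -3.6] w 0.04916184104236308 grip 36.00690543651581
```

View pics/g5.png

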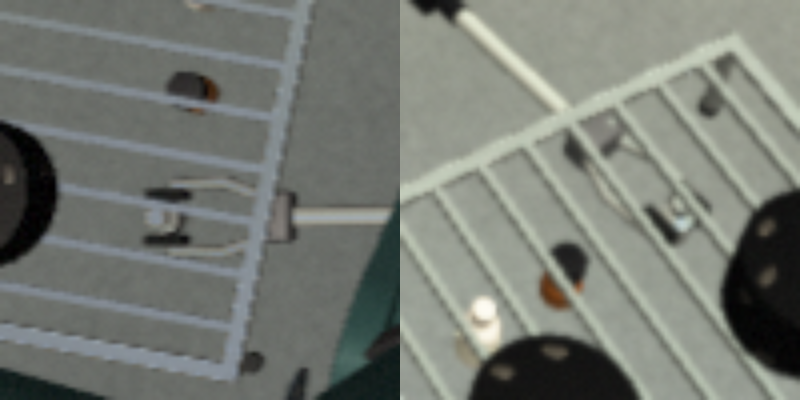

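The weight is held between the pads, at (163,218) in the top crop, and is lifted clear. The wrist load rose by about 1.6 N. I'll pull it straight out, then raise it.

Request:
{"method": "play_rows", "body": {"steps": [[0,0.006,0,0,0,0],[0,0.018,0,0,0,0],[0,0.036,0,0,0,0],[0,0.056,0,0,0,0],[0,0.076,0,0,0,0],[0,0.096,0,0,0,0],[0,0.116,0,0,0,0],[0,0.136,0,0,0,0]]}}

```text
clock: 8.5
position: [0.4797, -0.1921, 0.0415]
tool_rot: [1.0, -0.0, 0.0, 0.0]
ft_force: [0.1, -0.9, -3.3]
width: 0.049
grip_force: 36.0
```

Request:
{"method": "play_rows", "body": {"steps": [[0,0.018,0,0,0,0],[0,0.034,0,0,0,0],[0,0.05,-0.005,0,0,0],[0,0.06,-0.015,0,0,0],[0,0.07,-0.03,0,0,0],[0,0.075,-0.045,0,0,0],[0,0.08,-0.06,0,0,0],[0,0.08,-0.07,0,0,0]]}}

```text
clock: 9.3
position: [0.4804, -0.2713, 0.1135]
tool_rot: [1.0, -0.0, 0.001, 0.001]
ft_force: [-0.2, -0.6, -3.3]
width: 0.0487
grip_force: 36.0
```

Run:
```python
from h import *
from workcell import eyes
import cv2
# jaw offset from TCP: x -.0402, y +.3105 
go([.657+.0402,-.21-.310,.112],0.0)
# pan centre better
im=C["top"]["pixels"][155:213,297:355];
g=C["top"]["pixels"];print(g[184,326],g[163,300],g[184,299])
e=[pl("top",p,.062) for p in((301,184),(351,184),(326,158),(326,209))];print(np.round(e,4))
```

```text
shift [0.2169 0.2486 0.0022] turn [ 0.0013 -0.0018 -0.0006] pos [ 0.4804 -0.2713  0.1135] clk 9.3 F [-0.2 -0.6 -3.3] w 0.04866957636716131 grip 36.008668541908264
[126 132 127] [202 195 177] [201 197 179]
[[ 0.6596 -0.1419  0.062 ]
 [ 0.6579 -0.2828  0.062 ]
 [ 0.7338 -0.214   0.062 ]
 [ 0.5876 -0.2108  0.062 ]]
```

Request:
{"method": "play_rows", "body": {"steps": [[0.005,0.006,-0.005,0,0,0],[0.018,0.02,-0.01,0,0,0],[0.035,0.04,-0.01,0,0,0],[0.053,0.06,-0.01,0,0,0],[0.07,0.08,-0.01,0,0,0],[0.088,0.1,-0.01,0,0,0],[0.105,0.12,-0.01,0,0,0],[0.122,0.14,-0.01,0,0,0]]}}

```text
clock: 10.1
position: [0.6025, -0.4107, 0.121]
tool_rot: [1.0, 0.0, -0.0, -0.0]
ft_force: [0.2, -0.4, -3.5]
width: 0.0489
grip_force: 36.0
```

Request:
{"method": "play_rows", "body": {"steps": [[0.017,0.02,0,0,0,0],[0.035,0.04,0,0,0,0],[0.053,0.06,0,0,0,0],[0.068,0.078,0,0,0,0],[0.08,0.093,0,0,0,0],[0.089,0.104,0,0,0,0],[0.095,0.109,0,0,0,0],[0.096,0.11,0,0,0,0]]}}

```text
clock: 10.9
position: [0.6981, -0.5203, 0.1205]
tool_rot: [1.0, 0.0, -0.0, -0.0]
ft_force: [1.0, 0.7, -2.8]
width: 0.0488
grip_force: 36.0
```

Run:
```python
from h import *
from workcell import eyes
import cv2
go([.659+.0402,-.2115-.310,.0925],0.0)
c=eyes.camera("top")["pixels"];b=eyes.camera("scene")["pixels"]
o=np.hstack([cv2.resize(c[130:230,280:380],(400,400)),cv2.resize(b[150:250,180:280],(400,400))])
cv2.imwrite("pics/g6.png",o[:,:,::-1])
```

```text
shift [0.0011 0.0012 0.028 ] turn [-0.0008  0.0007  0.    ] pos [ 0.6981 -0.5203  0.1205] clk 10.9 F [ 1.   0.7 -2.8] w 0.0487873606781076 grip 36.00691080093384
```

View pics/g6.png

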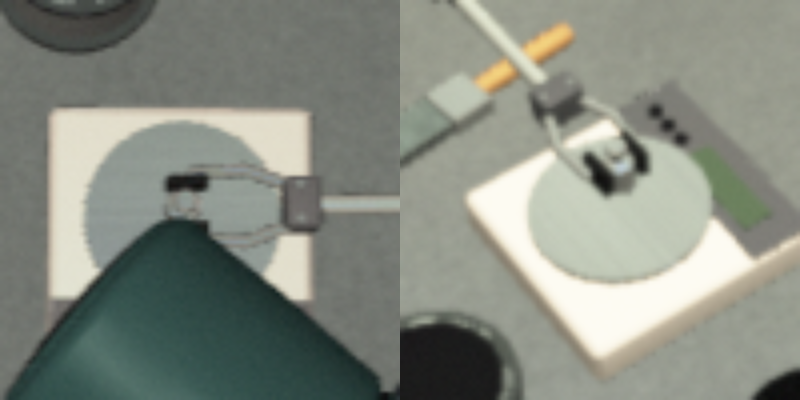

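The weight is gripped upright over the pan: top crop (187,200), with the pan centre at about (183,210). I'll lower it.

Request:
{"method": "play_rows", "body": {"steps": [[0,0,0.003,0,0,0],[0,0,0.008,0,0,0],[0,0,0.013,0,0,0],[0,0,0.018,0,0,0],[0,0,0.021,0,0,0],[0,0,0.023,0,0,0],[0,0,0.024,0,0,0],[0,0,0.024,0,0,0]]}}

```text
clock: 11.8
position: [0.6978, -0.5203, 0.0975]
tool_rot: [1.0, -0.0, -0.0, -0.0]
ft_force: [-0.3, -1.1, -3.6]
width: 0.049
grip_force: 36.0
```

Request:
{"method": "play_rows", "body": {"steps": [[0,0,0.0005,0,0,0],[0,0,0.001,0,0,0],[0,0,0.0015,0,0,0],[0,0,0.002,0,0,0],[0,0,0.0025,0,0,0],[0,0,0.003,0,0,0],[0,0,0.003,0,0,0]]}}

```text
clock: 12.5
position: [0.6977, -0.5202, 0.0944]
tool_rot: [1.0, -0.0, -0.0, -0.0]
ft_force: [0.4, 0.1, -3.7]
width: 0.0489
grip_force: 36.0
```

Request:
{"method": "play_rows", "body": {"steps": [[0,0,0.0005,0,0,0],[0,0,0.001,0,0,0],[0,0,0.0015,0,0,0],[0,0,0.0015,0,0,0],[0,0,0.0015,0,0,0]]}}

```text
clock: 13.0
position: [0.6978, -0.5202, 0.0931]
tool_rot: [1.0, -0.0, -0.0, -0.0]
ft_force: [0.0, -0.1, -2.8]
width: 0.0491
grip_force: 36.0
```

Run:
```python
from workcell import sensors,eyes
import numpy as np
f=[]
for i in range(6): eyes.camera("top"); s=sensors.observe(); f.append(np.r_[s["ft_force"],s["wrist_torque"]])
print(np.mean(f,0).round(3),np.std(f,0).round(2),s["position"])
```

```text
[ 0.217  0.268 -3.484 -0.446 -0.08  -0.019] [0.32 0.62 0.47 0.04 0.03 0.03] [ 0.69780745 -0.52028878  0.09314783]
```

Request:
{"method": "play_rows", "body": {"steps": [[0,0,0.0003,0,0,0],[0,0,0.0007,0,0,0],[0,0,0.001,0,0,0],[0,0,0.001,0,0,0],[0,0,0.001,0,0,0]]}}

```text
clock: 13.8
position: [0.6978, -0.5203, 0.0922]
tool_rot: [1.0, -0.0, 0.0, -0.0]
ft_force: [0.3, 0.4, -3.5]
width: 0.0492
grip_force: 36.0
```

Run:
```python
from workcell import sensors,eyes
import numpy as np
f=[]
for i in range(6): c=eyes.camera("top"); s=sensors.observe(); f.append(np.r_[s["ft_force"],s["wrist_torque"]])
print(np.mean(f,0).round(3),np.std(f,0).round(2),s["position"])
```

```text
[ 0.039 -0.346 -2.813 -0.329 -0.071 -0.005] [0.55 0.66 0.45 0.05 0.02 0.03] [ 0.69781481 -0.52026862  0.09210935]
```

The wrist moment fell from 0.446 to 0.329, so contact has begun. I'll lower a touch more.

Request:
{"method": "play_rows", "body": {"steps": [[0,0,0.0003,0,0,0],[0,0,0.0006,0,0,0],[0,0,0.0008,0,0,0],[0,0,0.0008,0,0,0],[0,0,0.0008,0,0,0]]}}

```text
clock: 14.6
position: [0.6978, -0.5203, 0.0914]
tool_rot: [1.0, -0.0, 0.0, -0.0]
ft_force: [1.1, -0.6, -2.2]
width: 0.0494
grip_force: 36.0
```

Run:
```python
from workcell import sensors,eyes
import numpy as np
f=[]
for i in range(6): c=eyes.camera("top"); s=sensors.observe(); f.append(np.r_[s["ft_force"],s["wrist_torque"]])
print(np.mean(f,0).round(3),s["position"])
```

```text
[-0.175 -0.855 -1.236  0.041 -0.016  0.004] [ 0.69782253 -0.52029036  0.09141467]
```

Request:
{"method": "play_rows", "body": {"steps": [[0,0,0,0,0,0],[0,0,0,0,0,0],[0,0,0,0,0,0]], "force": 20}}

```text
clock: 15.2
position: [0.6978, -0.5202, 0.0913]
tool_rot: [1.0, -0.0, -0.0, -0.0]
ft_force: [0.5, -0.5, -1.5]
width: 0.0496
grip_force: 20.0
```

Request:
{"method": "play_rows", "body": {"steps": [[0,0,0,0,0,0],[0,0,0,0,0,0],[0,0,0,0,0,0],[0,0,0,0,0,0]], "hand": 0.42}}

```text
clock: 15.6
position: [0.6978, -0.5202, 0.0912]
tool_rot: [1.0, -0.0, -0.0, -0.0]
ft_force: [-0.1, 0.6, -2.0]
width: 0.0511
grip_force: 12.9
```

Request:
{"method": "play_rows", "body": {"steps": [[0,0,0,0,0,0],[0,0,0,0,0,0],[0,0,0,0,0,0],[0,0,0,0,0,0]], "hand": 0.37}}

```text
clock: 16.0
position: [0.6978, -0.5203, 0.0913]
tool_rot: [1.0, -0.0, 0.0, -0.0]
ft_force: [0.2, 0.4, -1.3]
width: 0.0554
grip_force: 11.4
```

Run:
```python
from h import *
from workcell import eyes
import cv2
go([.4235,-.3725,.1],0.0)
c=eyes.camera("top")["pixels"];b=eyes.camera("scene")["pixels"]
o=np.hstack([cv2.resize(c[150:210,300:360],(400,400)),cv2.resize(b[165:225,200:260],(400,400))])
cv2.imwrite("pics/g7.png",o[:,:,::-1])
```

```text
shift [-0.2743 -0.1477 -0.0087] turn [-0.0001 -0.     -0.0002] pos [ 0.6978 -0.5203  0.0913] clk 16.0 F [ 0.2  0.4 -1.3] w 0.05535825031296094 grip 11.432955712080002
```

View pics/g7.png

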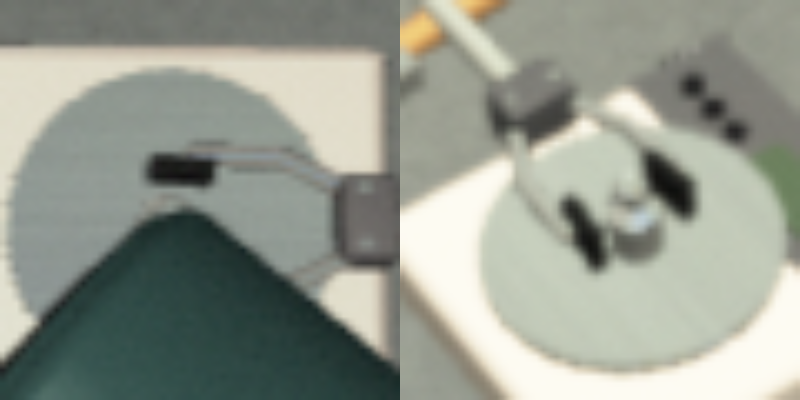

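The weight stands upright and alone on the pan, with the pads open on both sides of it (scene crop: weight (637,225), pads (585,235) and (672,185)). I'll draw back straight, then sideways.

Request:
{"method": "play_rows", "body": {"steps": [[0,0.004,0,0,0,0],[0,0.01,0,0,0,0],[0,0.017,0,0,0,0],[0,0.025,0,0,0,0],[0,0.033,0,0,0,0],[0,0.041,0,0,0,0],[0,0.046,0,0,0,0],[0,0.048,0,0,0,0]]}}

```text
clock: 16.9
position: [0.6975, -0.5692, 0.0911]
tool_rot: [1.0, -0.0, -0.0, 0.0]
ft_force: [-0.2, -0.9, -2.8]
width: 0.0554
grip_force: 11.4
```

Request:
{"method": "play_rows", "body": {"steps": [[-0.005,0,-0.002,0,0,0],[-0.015,0,-0.006,0,0,0],[-0.035,0,-0.01,0,0,0],[-0.055,0,-0.015,0,0,0],[-0.075,0,-0.02,0,0,0],[-0.095,0,-0.02,0,0,0],[-0.11,0,-0.02,0,0,0],[-0.115,0,-0.02,0,0,0]]}}

```text
clock: 17.7
position: [0.5805, -0.5681, 0.1123]
tool_rot: [1.0, -0.001, -0.0, -0.0]
ft_force: [-0.2, -0.4, -2.4]
width: 0.0556
grip_force: 11.4
```

Run:
```python
from h import *
go([.4235,-.3745,.1],0.0)
```

```text
shift [-0.1573 -0.1934  0.0124] turn [-0.0002  0.0008 -0.0012] pos [ 0.5805 -0.5681  0.1123] clk 17.7 F [-0.2 -0.4 -2.4] w 0.05558989287021395 grip 11.403057128190994
```

Request:
{"method": "play_rows", "body": {"steps": [[-0.007,-0.009,0,0,0,0],[-0.023,-0.029,0,0,0,0],[-0.045,-0.056,0,0,0,0],[-0.07,-0.086,0,0,0,0],[-0.095,-0.117,0,0,0,0],[-0.12,-0.147,0,0,0,0],[-0.144,-0.177,0,0,0,0],[-0.157,-0.193,0,0,0,0]]}}

```text
clock: 18.5
position: [0.4236, -0.3718, 0.1116]
tool_rot: [1.0, 0.0, -0.001, -0.001]
ft_force: [0.1, -0.9, -2.3]
width: 0.0559
grip_force: 11.4
```

Request:
{"method": "play_rows", "body": {"steps": [[0,0,0.004,0,0,0],[0,0,0.018,0,0,0],[0,0,0.036,0,0,0],[0,0,0.054,0,0,0],[0,0,0.068,0,0,0],[0,0,0.075,0,0,0],[0,0,0.079,0,0,0],[0,0,0.08,0,0,0]]}}

```text
clock: 19.3
position: [0.4261, -0.3755, 0.0312]
tool_rot: [1.0, -0.0, 0.0, 0.0]
ft_force: [-0.0, 0.4, -1.0]
width: 0.0553
grip_force: 11.4
```

Run:
```python
from h import *
go([.4235,-.3745,.0255],0.0)
from workcell import sensors; print(sensors.observe()["wrist_torque"])
```

```text
shift [-0.0026 -0.001   0.0057] turn [ 0.     -0.0001 -0.0002] pos [ 0.4261 -0.3755  0.0312] clk 19.3 F [-0.   0.4 -1. ] w 0.05526635405063754 grip 11.428979337215424
[-0.06764259 -0.01881965 -0.06096236]
```

Request:
{"method": "play_rows", "body": {"steps": [[0,0,0.001,0,0,0],[0,0,0.002,0,0,0],[0,0,0.003,0,0,0],[0,0,0.004,0,0,0],[0,0,0.005,0,0,0],[0,0,0.0055,0,0,0],[0,0,0.0055,0,0,0],[0,0,0.0055,0,0,0]]}}

```text
clock: 20.1
position: [0.4258, -0.3752, 0.0258]
tool_rot: [1.0, -0.0, -0.0, -0.0]
ft_force: [0.3, -0.1, -1.6]
width: 0.0556
grip_force: 11.4
```

Request:
{"method": "play_rows", "body": {"steps": [[0,0,0,0,0,0],[0,0,0,0,0,0],[0,0,0,0,0,0],[0,0,0,0,0,0],[0,0,0,0,0,0],[0,0,0,0,0,0]], "hand": 0.13}}

```text
clock: 20.7
position: [0.4259, -0.3752, 0.0259]
tool_rot: [1.0, -0.0, 0.0, -0.0]
ft_force: [-0.0, 0.1, -0.3]
width: 0.0762
grip_force: 0.0
```

Request:
{"method": "play_rows", "body": {"steps": [[0,0,-0.005,0,0,0],[0,0,-0.015,0,0,0],[0,0,-0.03,0,0,0],[0,0,-0.05,0,0,0],[0,0,-0.075,0,0,0],[0,0,-0.1,0,0,0],[0,0,-0.12,0,0,0],[0,0,-0.13,0,0,0]]}}

```text
clock: 21.5
position: [0.4266, -0.3761, 0.1586]
tool_rot: [1.0, -0.0, 0.001, 0.001]
ft_force: [0.8, -1.6, -0.5]
width: 0.0765
grip_force: 0.0
```

Run:
```python
from h import *
from workcell import eyes
import cv2
go([.4235,-.3745,.0255],0.0)
cv2.imwrite("pics/f.png",cv2.resize(eyes.camera("scene")["pixels"][80:380,100:480],(760,600))[:,:,::-1])
```

```text
shift [-0.0035 -0.0019  0.1331] turn [ 0.0027 -0.0025 -0.0001] pos [ 0.4266 -0.3761  0.1586] clk 21.5 F [ 0.8 -1.6 -0.5] w 0.07650802800210378 grip 0.0
```

View pics/f.png

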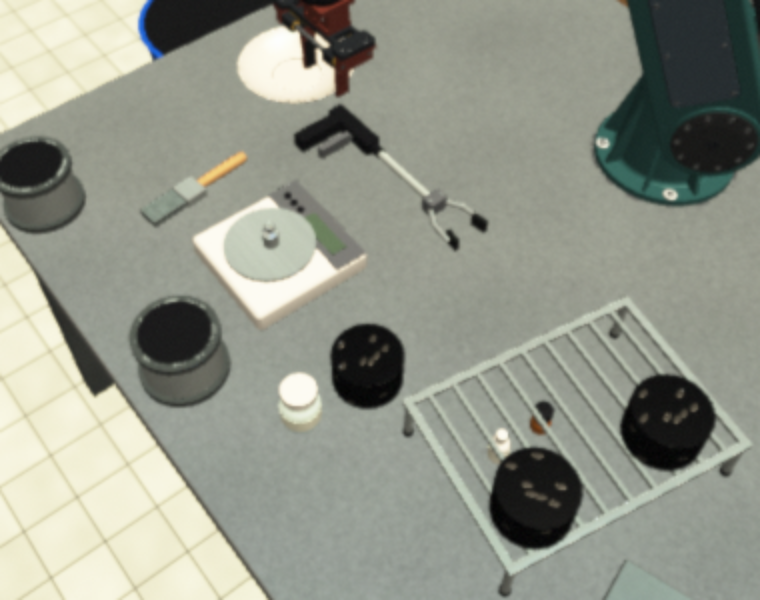

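The weight stands upright on the pan at (270,235). The reacher lies flat at (390,170), released, and nothing else has moved.

```bash
python3 -c "
from workcell import workorder;print(workorder.hand_in())"
```

```text
the job is handed in; nothing more can be done
None
```

The check weight is standing upright on the balance pan, the reacher is lying flat on the bench and released, nothing else was seen to have moved, and the job was handed in at about 21.5 s of the 64 s allowed.

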